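Start the disc sander with the extraction running first

TASK

Get the disc sander running the way the shop does it: switch on the bench supply by pressing the far, raised half of the wide white rocker until it snaps over, then press in the START button of the dust collector's push-button station on the bench, and only then the START button on the sander's own switch pod; each START stays in when pressed fully home. On both two-button faces START is the flat cap higher up the slope and STOP the mushroom head below it: do not press a STOP, and leave the loose things lying about where they are.

Things in the scene. Friction and masses are not known exactly. Their poses are not given: they have to be found in the camera images.
- supply_box: bench supply box, fixed: bare aluminium, 140 mm (x, front to back) by 85 mm (y); lid slopes 20 degrees, rising to local +x (away from the robot), 50 mm high in front, 101 mm behind; steel plate with one wide white rocker in its middle; short conduit behind, to 115 mm from the origin. Origin: centre of the underside, z up. Stands left or right of the collector station
- supply_rocker (a joint): white rocker paddle, 67 mm long up the slope by 33 mm wide, pivoting across its middle; angle in rad: 0 = off (far, upper half raised), 0.24 = on (far half pushed in, about 5 mm of travel at point supply_rocker_far). About 3.5 N at that point starts it; past the middle (0.12) it snaps over and stays, short of it it springs back
- supply_rocker_far (a point): point on the paddle's top face in the middle of its far (upper) half, 23 mm up the slope from the pivot, moving with the paddle: where to press. While off, z = square out of the box's lid, x = up the slope, y = across; the axes tip with the paddle as it moves
- collector_station: dust collector's push-button station, fixed, standing on its own: grey painted box of the same size and slope as the supply box (140 x 85 mm, 50 mm high in front, 101 mm behind, 20 degrees), two round buttons in line up the slope, conduit behind. Origin: centre of the underside, on the bench; z up
- collector_start (a joint): START button of the collector station: flat black cap 29 mm across, 18 mm proud of the sloping face, in a metal bezel 44 mm across, 7 mm high. Travel in m: 0 = out, 0.006 = fully in. About 3.5 N starts it moving into the face; past half way it snaps in and STAYS in when released (a magnet holds it); short of half way it springs back
- collector_start_top (a point): centre of that START cap's flat top, moving with it; z = out of the sloping face (pressing goes along -z), x = up the slope, y = across
- collector_stop (a joint): STOP button of the collector station: black mushroom head 40 mm in diameter standing 32 mm proud of the face, 60 mm down the slope (local -x) from the START button, centre to centre. Travel in m: 0 = out, 0.005 = fully in; springs back; light, 3 N starts it moving
- sander: white bench disc sander, fixed: 200 mm disc facing local -x (the robot), guard to 278 mm high; table 145 x 280 mm, top at 140 mm, before the disc; motor behind. Switch pod left of the table (local x -0.21 to -0.07 m, y 0.155 to 0.24 m): white box sloping 20 degrees, 80 mm high in front, 130 mm behind, two round buttons. Origin: on the bench below the disc's face; z up
- sander_start (a joint): START button of the sander's switch pod: flat black cap 29 mm across, 18 mm proud of the sloping face, in a metal bezel 44 mm across, 7 mm high. Travel in m: 0 = out, 0.006 = fully in. About 3.5 N starts it moving into the face; past half way it snaps in and STAYS in when released (a magnet holds it); short of half way it springs back
- sander_start_top (a point): centre of that START cap's flat top, moving with it; z = out of the sloping face (pressing goes along -z), x = up the slope, y = across
- sander_stop (a joint): STOP button of the sander's switch pod: black mushroom head 40 mm in diameter standing 32 mm proud of the face, 60 mm down the slope (local -x) from the START button, centre to centre. Travel in m: 0 = out, 0.005 = fully in; springs back; light, 3 N starts it moving
- workpiece: loose pine block 90 x 70 x 19 mm lying on the sander's table; leave alone. Origin: centre of its underside
- bench_brush: loose bench brush 240 mm long, lying on the bench in front of the sander; leave alone. Its length lies along its x
- glue_bottle: loose white glue bottle, 58 mm in diameter, 170 mm high, standing behind (beyond) the supply box; leave alone. Origin: centre of its underside
- try_square: loose try square lying beyond the collector station: dark wooden stock 115 mm along y, 20 mm high, steel blade reaching 160 mm to its +x; leave alone. Origin: under the middle of the stock

How it is judged:
On the way, in this order (a step that is already met when the one before it is completed fails the run):
1. the supply rocker has snapped over to on (value of joint supply_rocker above 0.2 rad), for 0.2 s.
2. the collector's START button is fully in (value of joint collector_start above 0.0045 m), for 0.2 s.
3. the sander's START button is fully in (value of joint sander_start above 0.0045 m), for 0.2 s.
At the end, for the whole second after the job is handed in: the rocker is on (over 0.2 of 0.24 rad), both START buttons stay in (over 4.5 of 6 mm) and both STOP buttons are out (less than 1.5 mm in) (value of joint supply_rocker above 0.2 rad and value of joint each of collector_start, sander_start above 0.0045 m and value of joint each of collector_stop, sander_stop below 0.0015 m); the robot touches nothing.
It fails at once if a STOP button was pressed (over 2 mm) (value of joint any of collector_stop, sander_stop above 0.002 m).
It fails at once if the collector's START was pressed before the supply was on (value of joint collector_start above 0.003 m and value of joint supply_rocker below 0.12 rad).
It fails at once if the sander's START was pressed before the collector was running (value of joint sander_start above 0.003 m and value of joint collector_start below 0.003 m).
It fails at once if a loose thing (pine block, brush, glue bottle, try square) was lifted, carried or pushed more than 15 mm from its place (distance of any of workpiece, bench_brush, glue_bottle, try_square from where it was at the start of the episode above 0.015 m).
It fails at once if the glue bottle was tipped over (angle between glue_bottle's own z axis and vertical above 0.3 rad).
It also fails if it takes over 45 s, if anything falls off the work surface, if the arm or the gripper's body presses on something with over 40 N, if the wrist force passes 120 N, or if a joint passes its speed limit or range.

ROBOT

A 6-joint arm with a two-finger parallel gripper is mounted at the origin on the work surface. World frame = base frame: x ahead of the robot, y to its left, z up, the work surface at z = 0. Lengths are in m, angles in rad, forces in N, time in s.
With the tool pointing down it reaches from about 0.325 to 0.875 m from the base axis. Payload 4.4 kg.
Tool frame: the origin (TCP) lies at the very end of the fingers, on their centre line; the grasp point (between the pads) lies 19 mm behind it (r.pinch_z is the distance from the TCP to the grasp point, in m); z points along the fingers, y is the line along which they close (so a half turn about z gives the same grasp; the last joint's range is limited). The gripper opens to 85 mm and grips with 20 to 120 N. Pads are 22 mm wide; open, the fingers measure 114 mm over their backs; the gripper's body (76 mm by 85 mm) begins 54 mm behind the grasp point. The pads swing forward as they close: fully open they stand 13 mm farther back than shut.
Start: joints at [0.976, 0.207, 1.542, -0, 1.393, -0.15], TCP at [0.247, 0.519, 0.199] pointing down, gripper open.
Joint ranges: [-2.73, 2.73], [-0.86, 2.22], [0.23, 2.46], [-1.11, 4.25], [0.08, 2.63], [-2.82, 2.82]. Speed limits (rad/s): [2.79, 2.79, 3.14, 3.14, 3.14, 3.14].

INTERFACE

Orientations are given as a unit quaternion [x, y, z, w].
In Python, from bench import readout, grab_frame, calibration, order, r gives the robot as it stands.
- The arm moves only by the tool apply_moves, never from a script. Its argument "deltas" is a list of rows, each an object of numbers: "wx", "wy", "wz": the turn, a rotation vector about the tool's x, y, z in rad; "tx", "ty", "tz": the shift along the tool's x, y, z in mm; "gripper": the opening, from 0 (shut) to 1 (fully open). In form: [{"wx": .., "wy": .., "wz": .., "tx": .., "ty": .., "tz": .., "gripper": ..}, ...]. A call has 1 to 20 rows; each row is the pose to reach, as a shift and turn from the pose commanded when the call began, along the tool's axes at that moment; what a row does not reach only later rows make up. A row lasts 1/10 s, in which the tool goes at most 50 mm and 8.59 degrees, less where a joint would pass 70% of its speed; a pose out of reach is approached as far as the arm can. A call with a gripper value outside its range is refused whole. The fingers move at their own pace and stop on an object; "newtons" is the grip in N (left out, the last holds). Time passes only in rows, so rows that repeat a pose let the fingers close. It gives the time, the measured TCP pose, the force, the opening and the grip force at its end, in the units of the state.
- readout.get_obs(): the state, without advancing time (a new reading comes with each control period).
- grab_frame(name): name is "scene" or "side" or "wrist"; returns (picture, depth): 420x560x3 uint8, red, green, blue; 420x560 float32, m along the optical axis (not along the pixel's ray), 0 where there is no reading.
- calibration(name): a dict with "fx", "fy", "cx", "cy" (pixels), "rvec" (rotation vector, rad) and "tvec" (3), from world to camera coordinates, as OpenCV has them; the wrist camera has in their place "hand_eye" (4x4, takes a point from camera to tool coordinates, whose origin is the TCP and whose axes are the flange's). Camera axes: x right, y down, z forward; pixel columns grow to the right and rows downward; lengths in m; the calibration is good to about 2 mm. A picture is of the moment at which its call begins: read the wrist's pose just before it. calibration takes no time and is no camera call.
- order.hand_in(): hands the job in; it is judged then, once.
The state is a dict: "clock": time; "qpos": joint angles; "dq": joint speeds; "tau": joint torques, N m; "ee_pos": TCP position; "tool_rot": TCP orientation; "wrist_force": force on the tool from outside, world axes, zero at the start; "moment": the same for the moment, N m; "finger_gap": finger opening in m; "gripper_force": force on a finger pad.
Only numpy, scipy, OpenCV 4.12 (cv2) and the standard library are available. Lean on these libraries where they do the work, as an engineer would, in place of code of your own. Each camera call takes 0.05 s, during which the arm holds its last target. There are 200 camera calls.

## Working session

There is one attempt and no reset: what is moved stays moved. The work goes in short steps, Python scripts to look and compute and a tool call to move; the robot and the scene stay as the last step left them, time stands still between calls to the robot, and variables do not carry over. Pictures are saved under pics/ and viewed, at most 10 in all, crops included, and the job is handed in when it is done.

Besides the shell and the picture viewer there is one more tool, called in YAML: its name, and indented under it one key for each argument. apply_moves: Moves the arm, as the interface text tells. Its arguments: {"type":"object","properties":{"deltas":{"type":"array","items":{"type":"object","properties":{"wx":{"type":"number"},"wy":{"type":"number"},"wz":{"type":"number"},"tx":{"type":"number"},"ty":{"type":"number"},"tz":{"type":"number"},"gripper":{"type":"number"}}}},"newtons":{"type":"number"}},"required":["deltas"]}

```bash
mkdir -p pics; ls
cat > h.py <<'E'
import numpy as np, cv2
from scipy.spatial.transform import Rotation as R
from bench import readout, grab_frame, calibration, order, r
def world(name, depth, ee=None):
    c=calibration(name); v,u=np.mgrid[0:420,0:560]
    P=np.stack([(u-c['cx'])/c['fx']*depth,(v-c['cy'])/c['fy']*depth,depth],-1)
    if 'hand_eye' in c:
        H=np.array(c['hand_eye']); o=ee
        P=P@H[:3,:3].T+H[:3,3]
        return P@R.from_quat(o['tool_rot']).as_matrix().T+np.array(o['ee_pos'])
    Rm=R.from_rotvec(np.ravel(c['rvec'])).as_matrix()
    return (P-np.ravel(c['tvec']))@Rm
E
python3 - <<'E'
from h import *
print(readout.get_obs())
for n in ['scene','side']:
    p,d=grab_frame(n); np.savez(f'{n}.npz',p=p,d=d)
    cv2.imwrite(f'pics/{n}.png',p[:,:,::-1])
    c=calibration(n); print(n,-R.from_rotvec(np.ravel(c['rvec'])).inv().apply(np.ravel(c['tvec'])),c['fx'])
E
```

```text
pics
{'clock': 0.0, 'qpos': array([ 9.75508403e-01,  2.07427407e-01,  1.54299448e+00, -2.14868052e-05,
        1.39349354e+00, -1.50489347e-01]), 'dq': array([-0.00162196, -0.0003112 , -0.00078849,  0.00136806,  0.00025929,
        0.00130204]), 'tau': array([ 2.74658323e-04, -3.83044481e+01, -2.91591829e+01, -1.07647109e-04,
        1.05432468e-02, -6.57020422e-06]), 'ee_pos': array([0.24693899, 0.51833508, 0.19790243]), 'tool_rot': array([ 2.20568443e-01,  9.75370808e-01, -1.08542626e-03, -4.13255042e-04]), 'wrist_force': array([ 0.00613395, -0.07103738,  0.77101016]), 'moment': array([ 0.0765162 ,  0.0230675 , -0.04562387]), 'gripper_force': 0.0, 'finger_gap': 0.08554445690068362}
scene [0.99216229 0.42695371 1.13884893] 486.9716496364456
side [0.5016754  0.81263914 0.79833791] 455.50776347674116
```

View pics/scene.png

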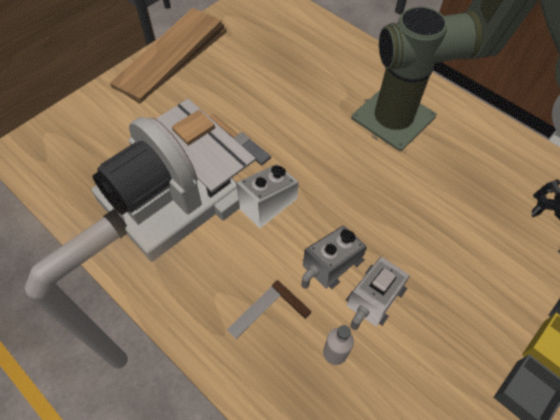

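View pics/side.png

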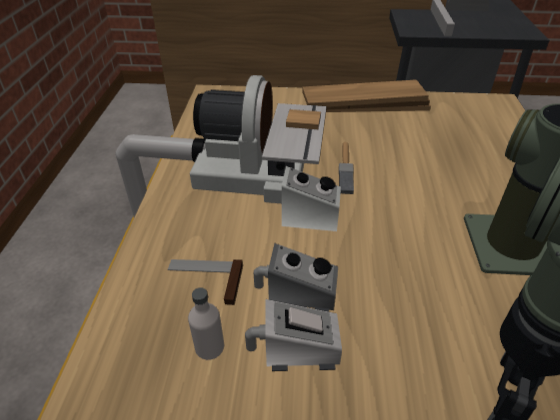

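The scene view shows the rocker at about (383,281), the collector START and STOP at (330,250) and (348,236), and the pod START and STOP at (260,183) and (278,173). In the side view the same things are at (305,319), (293,260)/(320,267) and (302,178)/(325,185). Next I'll measure them with depth.

Run:
```python
from h import *
S={'scene':dict(cstart=(330,250),cstop=(348,236),sstart=(260,183),sstop=(278,173),rock=(383,281)),
'side':dict(cstart=(293,260),cstop=(320,267),sstart=(302,178),sstop=(325,185),rock=(305,319))}
for n in S:
    f=np.load(n+'.npz'); W=world(n,f['d']); g=f['p'].max(2).astype(int)
    for k,(u,v) in S[n].items():
        m=(g>150) if k=='rock' else (g<60)
        w=np.zeros_like(m); w[v-20:v+20,u-24:u+24]=1
        nl,lab,st,cen=cv2.connectedComponentsWithStats((m&w).astype(np.uint8))
        vals=[lab[y,x] for y in range(v-4,v+5) for x in range(u-4,u+5) if lab[y,x]]
        if not vals: print(n,k,'none',g[v,u]); continue
        l=max(set(vals),key=vals.count); q=lab==l; P=W[q&(f['d']>0)]
        # top surface: points close to highest along 20deg normal (box yaw unknown ~0)
        nn=np.array([-np.sin(.349),0,np.cos(.349)]); h=P@nn; t=h>np.percentile(h,90)-.004
        T=P[t]; 
        print(n,k,q.sum(),cen[l].round(1),'top n',t.sum(),'mid',((T.min(0)+T.max(0))/2).round(4),'mean',T.mean(0).round(4),'ext',np.ptp(T,axis=0).round(3),'h',np.percentile(h,[50,90]).round(4))
```

```text
scene cstart 82 [330.4 248.7] top n 69 mid [0.5263 0.1762 0.1022] mean [0.5264 0.1757 0.1033] ext [0.025 0.024 0.01 ] h [-0.0833 -0.0814]
scene cstop 143 [347.1 236. ] top n 91 mid [0.4669 0.1802 0.0957] mean [0.4666 0.181  0.0954] ext [0.03  0.034 0.015] h [-0.0712 -0.0683]
scene sstart 74 [260.6 181.9] top n 56 mid [ 0.5155 -0.064   0.1328] mean [ 0.5156 -0.0639  0.1325] ext [0.026 0.023 0.013] h [-0.0525 -0.0503]
scene sstop 118 [277.8 171.3] top n 76 mid [ 0.4556 -0.0583  0.1236] mean [ 0.4566 -0.059   0.1247] ext [0.028 0.033 0.014] h [-0.0399 -0.0374]
scene rock 221 [383.7 279.2] top n 126 mid [0.4995 0.3145 0.0953] mean [0.5094 0.3153 0.0979] ext [0.054 0.031 0.026] h [-0.0841 -0.0807]
side cstart 144 [292.9 259.1] top n 102 mid [0.5214 0.1735 0.1045] mean [0.5221 0.1747 0.1049] ext [0.025 0.026 0.012] h [-0.0807 -0.0787]
side cstop 244 [321.6 266. ] top n 157 mid [0.4633 0.1804 0.0968] mean [0.4626 0.1809 0.0967] ext [0.033 0.032 0.014] h [-0.0683 -0.0658]
side sstart 94 [302.4 177.6] top n 62 mid [ 0.5117 -0.0649  0.1336] mean [ 0.5118 -0.0644  0.1342] ext [0.025 0.024 0.01 ] h [-0.0498 -0.0477]
side sstop 161 [326.7 183.4] top n 97 mid [ 0.4535 -0.0589  0.1254] mean [ 0.4524 -0.0586  0.126 ] ext [0.034 0.031 0.014] h [-0.0378 -0.035 ]
side rock none 142
```

```bash
cat >> h.py <<'E'
def orient(yaw,tilt=np.radians(20)):
    n=R.from_euler('z',yaw).apply([-np.sin(tilt),0,np.cos(tilt)])
    y=np.array([-np.sin(yaw),np.cos(yaw),0]); z=-n
    return np.stack([np.cross(y,z),y,z],1)
def delta(p,M):
    o=readout.get_obs(); T=R.from_quat(o['tool_rot']).as_matrix()
    print('t',o['clock'],'t_mm',((np.array(p)-o['ee_pos'])@T*1000).round(1),'w',R.from_matrix(T.T@M).as_rotvec().round(4))
E
python3 - <<'E'
from h import *
print(np.array(calibration('wrist')['hand_eye']).round(3),calibration('wrist')['fx'])
M=orient(-.095)
delta(np.array([.51,.31,.085])-M[:,2]*.14,M)
E
```

```text
[[-0.    -0.962 -0.272  0.069]
 [ 1.    -0.    -0.001  0.   ]
 [ 0.    -0.272  0.962 -0.175]
 [ 0.     0.     0.     1.   ]] 312.1106878322546
t 0.1 t_mm [-282.1  -91.4  -18.4] w [-0.063  -0.3461 -0.3459]
```

apply_moves:
  deltas:
    - {"tx":-40,"ty":-13,"tz":-20,"wx":-0.01,"wy":-0.05,"wz":-0.05,"gripper":0}
    - {"tx":-80,"ty":-26,"tz":-20,"wx":-0.02,"wy":-0.1,"wz":-0.1,"gripper":0}
    - {"tx":-120,"ty":-39,"tz":-20,"wx":-0.03,"wy":-0.15,"wz":-0.15,"gripper":0}
    - {"tx":-160,"ty":-52,"tz":-20,"wx":-0.04,"wy":-0.2,"wz":-0.2,"gripper":0}
    - {"tx":-200,"ty":-65,"tz":-20,"wx":-0.05,"wy":-0.25,"wz":-0.25,"gripper":0}
    - {"tx":-240,"ty":-78,"tz":-20,"wx":-0.055,"wy":-0.3,"wz":-0.3,"gripper":0}
    - {"tx":-282,"ty":-91,"tz":-18,"wx":-0.063,"wy":-0.346,"wz":-0.346,"gripper":0}
    - {"tx":-282,"ty":-91,"tz":-18,"wx":-0.063,"wy":-0.346,"wz":-0.346,"gripper":0}
    - {"tx":-282,"ty":-91,"tz":-18,"wx":-0.063,"wy":-0.346,"wz":-0.346,"gripper":0}
    - {"tx":-282,"ty":-91,"tz":-18,"wx":-0.063,"wy":-0.346,"wz":-0.346,"gripper":0}
    - {"tx":-282,"ty":-91,"tz":-18,"wx":-0.063,"wy":-0.346,"wz":-0.346,"gripper":0}
    - {"tx":-282,"ty":-91,"tz":-18,"wx":-0.063,"wy":-0.346,"wz":-0.346,"gripper":0}

```text
clock: 1.3
ee_pos: [0.4624, 0.3165, 0.2172]
tool_rot: [0.046, 0.984, -0.007, 0.174]
wrist_force: [-0.3, 0.3, -1.5]
finger_gap: -0.0002
gripper_force: 0.0
```

Run:
```python
from h import *
o=readout.get_obs(); p,d=grab_frame('wrist'); np.savez('w1.npz',p=p,d=d,**{k:o[k] for k in('tool_rot','ee_pos')})
print(o['ee_pos'],o['finger_gap'],o['dq'].round(3),o['wrist_force'])
cv2.imwrite('pics/w1.png',p[:,:,::-1])
```

```text
[0.46236656 0.31654282 0.21715803] -0.00015068905543040662 [-0.003  0.     0.    -0.001 -0.001 -0.001] [-0.29893916  0.33105205 -1.51791465]
```

View pics/w1.png

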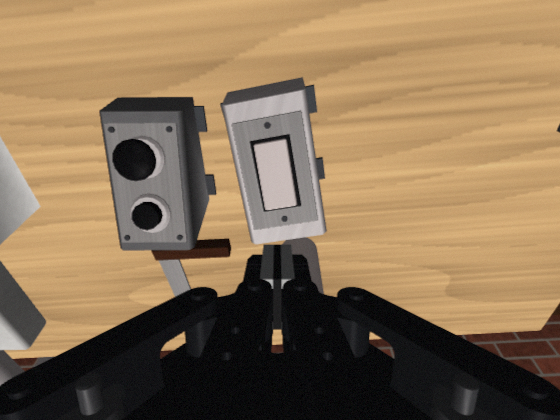

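The wrist view shows the rocker at (275,175), its far half at about (279,193), the collector START at (147,215) and STOP at (135,160). The supply box has its own yaw.

Run:
```python
from h import *
f=np.load('w1.npz'); W=world('wrist',f['d'],f); p=f['p'].astype(int); g=p.min(2)
def comp(m,u,v):
    n,l,s,c=cv2.connectedComponentsWithStats(m.astype(np.uint8)); return l==l[v,u]
def plane(P):
    c=P.mean(0); n=np.linalg.svd(P-c)[2][2]; n*=np.sign(n[2]); return c,n
w=np.zeros(g.shape,bool); w[138:212,254:298]=1
print('rock col',p[175,275],'plate',p[200,245])
m=comp((p[...,0]>185)&w,275,175); P=W[m]
print('rock n',m.sum(),'depth0',(f['d'][m]==0).sum())
box=cv2.minAreaRect(np.argwhere(m)[:,::-1].astype(np.float32)); print(box)
c,n=plane(P); print('plane c',c.round(4),n.round(4),'tilt',np.degrees(np.arccos(n[2])),'yaw',np.arctan2(-n[1],-n[0]))
cor=cv2.boxPoints(box); 
# rays onto the paddle plane
C=calibration('wrist');H=np.array(C['hand_eye']);T=R.from_quat(f['tool_rot']).as_matrix()
def ray(uv,c,n):
    d=T@H[:3,:3]@np.array([(uv[0]-C['cx'])/C['fx'],(uv[1]-C['cy'])/C['fy'],1]); o=T@H[:3,3]+f['ee_pos']
    return o+d*((c-o)@n)/(d@n)
Q=np.array([ray(x,c,n) for x in cor]); print(Q.round(4)); ctr=Q.mean(0)
e=[Q[1]-Q[0],Q[2]-Q[1]]; e.sort(key=np.linalg.norm); L=e[1]*np.sign(e[1][0]); print('size',[np.linalg.norm(x).round(4) for x in e],'yaw',np.arctan2(L[1],L[0]),'ctr',ctr.round(4),'far',(ctr+.023*L/np.linalg.norm(L)).round(4))
# box lid of supply (plate) normal
w=np.zeros(g.shape,bool); w[115:240,230:325]=1
hh=comp((f['d']>0)&w,245,200)
for nm,(u,v) in dict(start=(147,215),stop=(135,160)).items():
    w=np.zeros(g.shape,bool); w[v-26:v+26,u-26:u+26]=1
    m=comp((p.max(2)<40)&w,u,v); P=W[m]; hN=P@np.array([-.34,.03,.94]); t=hN>np.percentile(hN,50)-.003
    c2,n2=plane(P[t]); print(nm,m.sum(),'mid',((P[t].min(0)+P[t].max(0))/2).round(4),'mean',c2.round(4),n2.round(3),np.ptp(P[t],axis=0).round(3))
```

```text
rock col [200 187 185] plate [189 181 180]
rock n 1988 depth0 7
((275.0621032714844, 175.0184783935547), (65.86463928222656, 30.586217880249023), 79.99201965332031)
plane c [0.492  0.312  0.0915] [ 0.0377 -0.9929  0.113 ] tilt 83.51065028337874 yaw 1.6087465500275717
[[0.1668 0.3732 0.7376]
 [0.384  0.3265 0.2549]
 [0.4027 0.3288 0.2685]
 [0.094  0.3652 0.6912]]
size [np.float64(0.0233), np.float64(0.5314)] yaw -0.2118174596441453 ctr [0.2619 0.3484 0.4881] far [0.2713 0.3464 0.4672]
start 608 mid [0.4363 0.2445 0.2269] mean [0.5205 0.1759 0.1039] [ 0.22  -0.737  0.639] [0.196 0.167 0.262]
stop 1357 mid [0.4093 0.2443 0.2217] mean [0.4608 0.1813 0.0957] [-0.016 -0.846  0.533] [0.142 0.167 0.273]
```

```bash
cat > m.py <<'E'
from h import *
f=np.load('w1.npz'); W=world('wrist',f['d'],f); p=f['p'].astype(int); ok=f['d']>0.05
def comp(m,u,v):
    n,l,s,c=cv2.connectedComponentsWithStats(m.astype(np.uint8)); return l==l[v,u]
def plane(P):
    for _ in range(3):
        c=P.mean(0); n=np.linalg.svd(P-c)[2][2]; n*=np.sign(n[2]); r_=np.abs((P-c)@n); P=P[r_<max(.0015,2*r_.std())]
    return c,n
C=calibration('wrist');H=np.array(C['hand_eye']);T=R.from_quat(f['tool_rot']).as_matrix()
def ray(uv,c,n):
    d=T@H[:3,:3]@np.array([(uv[0]-C['cx'])/C['fx'],(uv[1]-C['cy'])/C['fy'],1]); o=T@H[:3,3]+f['ee_pos']
    return o+d*((c-o)@n)/(d@n)
w=np.zeros(ok.shape,bool); w[138:212,254:298]=1
m=comp((p[...,0]>185)&w,275,175)
box=cv2.minAreaRect(np.argwhere(m)[:,::-1].astype(np.float32))
c,n=plane(W[m&ok]); print('paddle',c.round(4),n.round(4),'tilt',np.degrees(np.arccos(n[2])),'yaw',np.arctan2(-n[1],-n[0]))
Q=np.array([ray(x,c,n) for x in cv2.boxPoints(box)]); ctr=Q.mean(0)
e=[Q[1]-Q[0],Q[2]-Q[1]]; e.sort(key=np.linalg.norm); L=e[1]*np.sign(e[1][0])
print('size',[np.linalg.norm(x).round(4) for x in e],'yaw',np.arctan2(L[1],L[0]),'ctr',ctr.round(4),'far',(ctr+.023*L/np.linalg.norm(L)).round(4))
lo=cv2.erode(((W[...,2]>.04)&ok).astype(np.uint8),np.ones((3,3)))>0
pl=lo&(np.abs((W-ctr)@n)<.02); pl[:,:215]=0; pl[:115]=0; pl[242:]=0; pl[:,330:]=0
pl&=~(cv2.dilate(m.astype(np.uint8),np.ones((13,13)))>0)
c3,n3=plane(W[pl]); print('lid',pl.sum(),c3.round(4),n3.round(4),'tilt',np.degrees(np.arccos(n3[2])),'yaw',np.arctan2(-n3[1],-n3[0]))
for nm,(u,v) in dict(start=(147,215),stop=(135,160)).items():
    w=np.zeros(ok.shape,bool); w[v-26:v+26,u-26:u+26]=1
    m=comp((p.max(2)<40)&w,u,v)&ok; P=W[m]; hN=P@np.array([-.34,.03,.94]); t=np.abs(hN-np.median(hN))<.004
    P=P[t]; c2,n2=plane(P); print(nm,len(P),'mid',((P.min(0)+P.max(0))/2).round(4),'mean',c2.round(4),n2.round(3),np.ptp(P,axis=0).round(3))
E
python3 m.py
```

```text
paddle [0.4925 0.3119 0.0905] [-0.4504 -0.0423  0.8918] tilt 26.899544820971126 yaw 0.09360801278144179
size [np.float64(0.0298), np.float64(0.0643)] yaw 0.10950699580486634 ctr [0.4931 0.3121 0.0908] far [0.5135 0.3144 0.1012]
lid 4797 [0.4922 0.3129 0.0766] [-0.3433 -0.0329  0.9387] tilt 20.171689984735465 yaw 0.09558964116391662
start 536 mid [0.522  0.1743 0.1014] mean [0.5217 0.1745 0.1027] [-0.346  0.035  0.938] [0.025 0.027 0.013]
stop 1277 mid [0.4628 0.1795 0.0924] mean [0.4616 0.1803 0.0944] [-0.349  0.064  0.935] [0.036 0.038 0.017]
```

Run:
```python
from h import *
M=orient(.1)
delta(np.array([.5135,.3144,.1012])-M[:,2]*.02,M)
```

```text
t 1.35 t_mm [ -8.3   1.2 106.5] w [-0.0643  0.001  -0.1825]
```

apply_moves:
  deltas:
    - {"tx":-3,"ty":0,"tz":30,"wx":-0.02,"wy":0,"wz":-0.06}
    - {"tx":-6,"ty":1,"tz":60,"wx":-0.04,"wy":0,"wz":-0.12}
    - {"tx":-8,"ty":1,"tz":90,"wx":-0.064,"wy":0.001,"wz":-0.182}
    - {"tx":-8,"ty":1,"tz":106,"wx":-0.064,"wy":0.001,"wz":-0.182}
    - {"tx":-8,"ty":1,"tz":106,"wx":-0.064,"wy":0.001,"wz":-0.182}
    - {"tx":-8,"ty":1,"tz":106,"wx":-0.064,"wy":0.001,"wz":-0.182}
    - {"tx":-8,"ty":1,"tz":106,"wx":-0.064,"wy":0.001,"wz":-0.182}

```text
invalid input
```

Run:
```python
from h import *
M=orient(.1)
delta(np.array([.5135,.3144,.1012]),M)
p,d=grab_frame('wrist'); cv2.imwrite('pics/w2.png',p[:,:,::-1])
```

```text
t 1.35 t_mm [ -8.2   2.5 126.4] w [-0.0643  0.001  -0.1825]
```

View pics/w2.png

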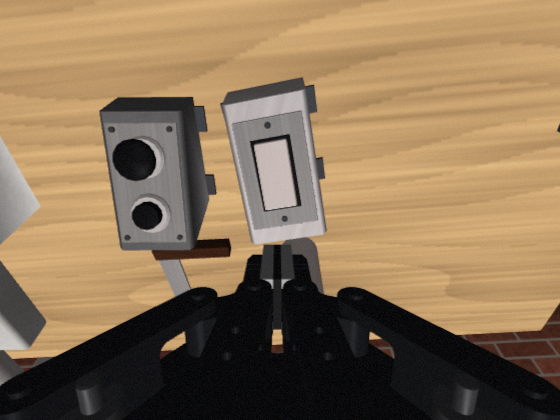

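The arm hasn't moved and the view is unchanged: that call was refused, probably because the rows need a gripper value.

apply_moves:
  deltas:
    - {"tx":-3,"ty":0,"tz":30,"wx":-0.02,"wy":0,"wz":-0.06,"gripper":0}
    - {"tx":-6,"ty":1,"tz":60,"wx":-0.04,"wy":0,"wz":-0.12,"gripper":0}
    - {"tx":-8,"ty":1,"tz":90,"wx":-0.064,"wy":0.001,"wz":-0.182,"gripper":0}
    - {"tx":-8,"ty":1,"tz":106,"wx":-0.064,"wy":0.001,"wz":-0.182,"gripper":0}
    - {"tx":-8,"ty":1,"tz":106,"wx":-0.064,"wy":0.001,"wz":-0.182,"gripper":0}
    - {"tx":-8,"ty":1,"tz":106,"wx":-0.064,"wy":0.001,"wz":-0.182,"gripper":0}
    - {"tx":-8,"ty":1,"tz":106,"wx":-0.064,"wy":0.001,"wz":-0.182,"gripper":0}

```text
clock: 2.1
ee_pos: [0.5073, 0.3135, 0.1219]
tool_rot: [-0.049, 0.983, 0.009, 0.175]
wrist_force: [0.3, 0.1, 0.1]
finger_gap: -0.0002
gripper_force: 0.0
```

Run:
```python
from h import *
M=orient(.1)
delta(np.array([.5135,.3144,.1012]),M)
p,d=grab_frame('wrist'); cv2.imwrite('pics/w3.png',p[:,:,::-1])
```

```text
t 2.1 t_mm [ 1.2  0.3 21.6] w [ 0.0001  0.0024 -0.0014]
```

View pics/w3.png

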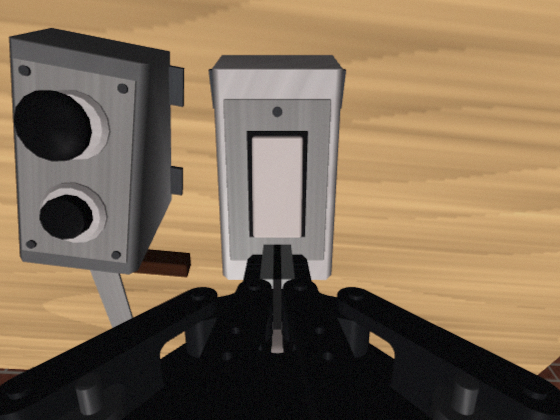

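The fingertip hovers in line with the rocker, both at column 277, about 21 mm above its far half. I'll press now.

apply_moves:
  deltas:
    - {"tx":1,"tz":12,"gripper":0}
    - {"tx":1,"tz":18,"gripper":0}
    - {"tx":1,"tz":21,"gripper":0}
    - {"tx":1,"tz":23,"gripper":0}
    - {"tx":1,"tz":25,"gripper":0}
    - {"tx":1,"tz":26,"gripper":0}
    - {"tx":1,"tz":26,"gripper":0}

```text
invalid input
```

All the fields have to be given in every row.

apply_moves:
  deltas:
    - {"wx":0,"wy":0,"wz":0,"ty":0,"tx":1,"tz":12,"gripper":0}
    - {"wx":0,"wy":0,"wz":0,"ty":0,"tx":1,"tz":18,"gripper":0}
    - {"wx":0,"wy":0,"wz":0,"ty":0,"tx":1,"tz":21,"gripper":0}
    - {"wx":0,"wy":0,"wz":0,"ty":0,"tx":1,"tz":23,"gripper":0}
    - {"wx":0,"wy":0,"wz":0,"ty":0,"tx":1,"tz":25,"gripper":0}
    - {"wx":0,"wy":0,"wz":0,"ty":0,"tx":1,"tz":26,"gripper":0}
    - {"wx":0,"wy":0,"wz":0,"ty":0,"tx":1,"tz":26,"gripper":0}

```text
clock: 2.85
ee_pos: [0.5146, 0.3133, 0.0954]
tool_rot: [-0.048, 0.984, 0.008, 0.173]
wrist_force: [-0.2, -0.2, 0.9]
finger_gap: -0.0001
gripper_force: 0.0
```

apply_moves:
  deltas:
    - {"wx":0,"wy":0,"wz":0,"ty":0,"tx":0,"tz":1,"gripper":0}
    - {"wx":0,"wy":0,"wz":0,"ty":0,"tx":0,"tz":2,"gripper":0}
    - {"wx":0,"wy":0,"wz":0,"ty":0,"tx":0,"tz":2,"gripper":0}

```text
clock: 3.15
ee_pos: [0.5152, 0.3134, 0.0936]
tool_rot: [-0.048, 0.984, 0.008, 0.173]
wrist_force: [0.5, -0.2, -0.3]
finger_gap: -0.0
gripper_force: 0.0
```

apply_moves:
  deltas:
    - {"wx":0,"wy":0,"wz":0,"ty":0,"tx":0,"tz":-40,"gripper":0}
    - {"wx":0,"wy":0,"wz":0,"ty":0,"tx":0,"tz":-80,"gripper":0}
    - {"wx":0,"wy":0,"wz":0,"ty":0,"tx":0,"tz":-100,"gripper":0}
    - {"wx":0,"wy":0,"wz":0,"ty":0,"tx":0,"tz":-100,"gripper":0}
    - {"wx":0,"wy":0,"wz":0,"ty":0,"tx":0,"tz":-100,"gripper":0}

```text
clock: 3.65
ee_pos: [0.4811, 0.3101, 0.1875]
tool_rot: [-0.048, 0.984, 0.008, 0.174]
wrist_force: [0.1, -0.1, -1.0]
finger_gap: -0.0001
gripper_force: 0.0
```

Run:
```python
from h import *
o=readout.get_obs(); p,d=grab_frame('wrist'); np.savez('w4.npz',p=p,d=d,**{k:o[k] for k in('tool_rot','ee_pos')})
W=world('wrist',d,o); m=(p[...,0].astype(int)>185).astype(np.uint8); m[:100]=0;m[260:]=0;m[:,240:315]*=1
m[:,:240]=0;m[:,315:]=0
cv2.imwrite('pics/w4.png',np.hstack([p[90:270,200:350,::-1],np.repeat(m[90:270,200:350,None]*255,3,2)]))
```

```text
(no output)
```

View pics/w4.png

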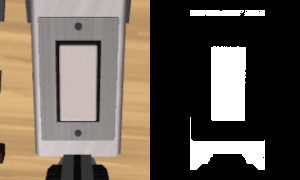

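The crop shows the rocker at columns 260–295 and rows 136–210. Next is its tilt.

```bash
sed -e "s/w1.npz/w4.npz/" -e '/^w=np/,$d' m.py > m4.py
cat >> m4.py <<'E'
m=np.zeros(ok.shape,bool); m[143:204,265:291]=1
c,n=plane(W[m&ok]); print(c.round(4),n.round(4),np.degrees(np.arccos(n[2])))
tp=np.array([.5135,.3144,.1012]); print('height of far pt above paddle plane', (tp-c)@n)
E
python3 m4.py
```

```text
[0.4927 0.3117 0.0905] [-0.4527 -0.0418  0.8907] 27.038215611279558
height of far pt above paddle plane -8.841851125163867e-06
```

Run:
```python
from h import *
f=np.load('w4.npz'); d=f['d']; C=calibration('wrist');H=np.array(C['hand_eye'])
print('cx',C['cx'],C['cy'])
for u in (270,277,284):
  for v in range(238,300,5):
    q=H[:3,:3]@np.array([(u-C['cx'])/C['fx'],(v-C['cy'])/C['fy'],1])*d[v,u]+H[:3,3]
    print(u,v,d[v,u].round(4),(q*1000).round(1),f['p'][v,u])
```

```text
cx 276.8309904210736 206.2542946557401
270 238 0.3069 [-44.8  -6.8 111.9] [205 195 195]
270 243 0.3081 [-50.   -6.8 111.6] [196 185 187]
270 248 0.1451 [ 10.5  -3.2 -40.6] [49 52 52]
270 253 0.1394 [ 10.7  -3.  -46.6] [49 52 51]
270 258 0.1344 [ 10.7  -2.9 -51.7] [52 52 55]
270 263 0.129 [ 11.   -2.8 -57.3] [53 51 53]
270 268 0.1247 [ 11.   -2.7 -61.7] [52 52 53]
270 273 0.1202 [ 11.2  -2.6 -66.3] [52 51 52]
270 278 0.1178 [ 10.6  -2.6 -69. ] [71 72 71]
270 283 0.1167 [  9.3  -2.5 -70.5] [138 136 136]
270 288 0.1089 [ 11.6  -2.4 -77.9] [10 13 12]
270 293 0.107 [ 11.   -2.3 -80.1] [14 13 13]
270 298 0.1075 [  9.   -2.3 -80.1] [10 13 13]
277 238 0.306 [-4.45e+01  1.00e-01  1.11e+02] [204 195 195]
277 243 0.3081 [-5.000e+01  1.000e-01  1.116e+02] [190 183 182]
277 248 0.1445 [ 10.8   0.1 -41.2] [1 0 0]
277 253 0.1382 [ 11.2   0.1 -47.6] [11 10 10]
277 258 0.1348 [ 10.5   0.1 -51.4] [4 2 4]
277 263 0.1299 [ 10.6   0.1 -56.4] [15 15 12]
277 268 0.1261 [ 10.4   0.1 -60.5] [10  6  5]
277 273 0.1207 [ 11.    0.1 -65.9] [3 1 3]
277 278 0.1173 [ 10.8   0.1 -69.4] [12 12 15]
277 283 0.1177 [  8.8   0.1 -69.6] [30 29 31]
277 288 0.1189 [  6.4   0.1 -69.1] [35 33 34]
277 293 0.1189 [  4.5   0.1 -69.6] [31 32 34]
277 298 0.1181 [  3.2   0.1 -70.8] [32 33 33]
284 238 0.3055 [-44.3   6.9 110.6] [199 191 190]
284 243 0.307 [-49.6   7.  110.6] [199 191 191]
284 248 0.1448 [ 10.7   3.3 -40.9] [51 52 51]
284 253 0.1396 [ 10.6   3.2 -46.4] [50 51 49]
284 258 0.1338 [ 10.9   3.1 -52.2] [51 50 51]
284 263 0.1295 [ 10.8   3.  -56.8] [49 51 54]
284 268 0.1248 [ 11.    2.9 -61.6] [51 50 52]
284 273 0.1221 [ 10.4   2.8 -64.6] [48 49 48]
284 278 0.1167 [ 11.1   2.7 -70. ] [71 72 71]
284 283 0.1117 [ 11.9   2.6 -75. ] [94 93 91]
284 288 0.1087 [ 11.7   2.5 -78.1] [11  8  9]
284 293 0.1052 [ 11.9   2.4 -81.7] [6 8 8]
284 298 0.1048 [ 10.5   2.4 -82.5] [ 8 13 16]
```

Run:
```python
from h import *
print(r, getattr(r,'pinch_z',None), [a for a in dir(r) if a[0]!='_'][:30])
o=readout.get_obs(); T=R.from_quat(o['tool_rot']).as_matrix()
for n in ('scene','side'):
    p,d=grab_frame(n); W=world(n,d); Q=(W-o['ee_pos'])@T*1000
    m=(d>0)&(np.abs(Q[...,0])<25)&(np.abs(Q[...,1])<25)&(Q[...,2]<60)&(Q[...,2]>-120)
    q=Q[m]; print(n,len(q))
    for a in range(-110,60,10):
        s=q[(q[:,2]>=a)&(q[:,2]<a+10)]
        if len(s): print(a,len(s),s.min(0).round(),s.max(0).round())
    vv,uu=np.where(m); print(uu.min(),uu.max(),vv.min(),vv.max())
    if n=='side':
        cv2.imwrite('pics/s2.png',cv2.resize(p[220:420,220:420,::-1],(600,600)))
```

```text
<Robot object at 0x7f132e8c41a0> 0.0187 ['PlanningError', 'pinch_z']
scene 571
-110 61 [ -22.  -16. -110.] [  -9.   18. -100.]
-100 35 [ -20.  -24. -100.] [ -4.  16. -90.]
-90 128 [-16. -25. -90.] [ 12.  25. -80.]
-80 76 [-16. -25. -80.] [  8.  25. -70.]
-70 47 [-14. -12. -70.] [ 11.  14. -60.]
-60 57 [-15. -13. -60.] [  3.  15. -50.]
-50 48 [-17. -12. -50.] [  4.  14. -40.]
-40 19 [-14. -10. -40.] [ -6.  12. -34.]
397 427 213 249
side 557
-110 94 [ -17.  -19. -110.] [   9.   17. -100.]
-100 52 [ -16.  -18. -100.] [  9.  24. -90.]
-90 92 [-13. -25. -90.] [  9.  25. -80.]
-80 35 [-13. -24. -80.] [ 11.  14. -71.]
-70 48 [-11.  -9. -69.] [  6.  13. -60.]
-60 70 [-11.  -7. -60.] [  8.  14. -51.]
-50 64 [-11.  -8. -50.] [  7.  13. -41.]
-40 19 [-10.  -5. -40.] [  3.  10. -32.]
318 347 228 275
```

View pics/s2.png

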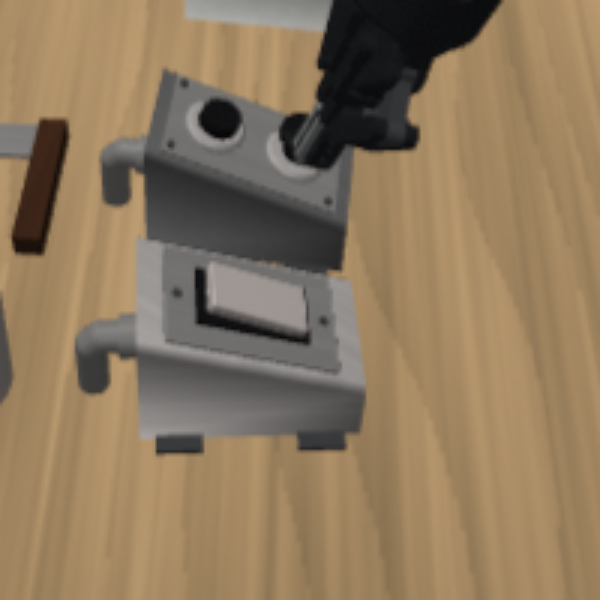

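The side view shows the shut fingertips ending well short of the reported TCP. All three cameras put the real tip at tool z ≈ −35 mm, so the first press never touched the rocker. I'll press again with that offset and watch the force.

Run:
```python
from h import *
M=orient(.1)
delta(np.array([.5135,.3144,.1012])+M[:,2]*.035,M)
```

```text
t 3.8 t_mm [ -3.3   2.  125.5] w [-0.0025 -0.0035 -0.0015]
```

apply_moves:
  deltas:
    - {"wx":0,"wy":0,"wz":0,"ty":1,"tx":-2,"tz":40,"gripper":0}
    - {"wx":0,"wy":0,"wz":0,"ty":1,"tx":-2,"tz":80,"gripper":0}
    - {"wx":0,"wy":0,"wz":0,"ty":1,"tx":-2,"tz":110,"gripper":0}
    - {"wx":0,"wy":0,"wz":0,"ty":1,"tx":-2,"tz":118,"gripper":0}
    - {"wx":0,"wy":0,"wz":0,"ty":1,"tx":-2,"tz":121,"gripper":0}
    - {"wx":0,"wy":0,"wz":0,"ty":1,"tx":-2,"tz":124,"gripper":0}
    - {"wx":0,"wy":0,"wz":0,"ty":1,"tx":-2,"tz":126,"gripper":0}
    - {"wx":0,"wy":0,"wz":0,"ty":1,"tx":-2,"tz":126,"gripper":0}

```text
clock: 4.6
ee_pos: [0.5265, 0.3158, 0.0713]
tool_rot: [-0.048, 0.983, 0.009, 0.174]
wrist_force: [-0.6, -1.7, 2.3]
finger_gap: -0.0003
gripper_force: 0.7
```

Contact, at about 3 N. Now I'll press on in small steps.

apply_moves:
  deltas:
    - {"wx":0,"wy":0,"wz":0,"ty":0,"tx":0,"tz":1,"gripper":0}
    - {"wx":0,"wy":0,"wz":0,"ty":0,"tx":0,"tz":2,"gripper":0}
    - {"wx":0,"wy":0,"wz":0,"ty":0,"tx":0,"tz":3,"gripper":0}
    - {"wx":0,"wy":0,"wz":0,"ty":0,"tx":0,"tz":4,"gripper":0}
    - {"wx":0,"wy":0,"wz":0,"ty":0,"tx":0,"tz":4,"gripper":0}

```text
clock: 5.1
ee_pos: [0.5272, 0.3158, 0.0666]
tool_rot: [-0.048, 0.984, 0.008, 0.174]
wrist_force: [-1.4, -1.0, 4.6]
finger_gap: -0.0003
gripper_force: 2.5
```

apply_moves:
  deltas:
    - {"wx":0,"wy":0,"wz":0,"ty":0,"tx":0,"tz":1,"gripper":0}
    - {"wx":0,"wy":0,"wz":0,"ty":0,"tx":0,"tz":1.5,"gripper":0}
    - {"wx":0,"wy":0,"wz":0,"ty":0,"tx":0,"tz":2,"gripper":0}
    - {"wx":0,"wy":0,"wz":0,"ty":0,"tx":0,"tz":2,"gripper":0}

```text
clock: 5.5
ee_pos: [0.5274, 0.3159, 0.0662]
tool_rot: [-0.048, 0.984, 0.008, 0.173]
wrist_force: [-10.6, -3.1, 16.1]
finger_gap: -0.0003
gripper_force: 9.1
```

A firm stop at about 19 N. I'll retract and check the tilt.

apply_moves:
  deltas:
    - {"wx":0,"wy":0,"wz":0,"ty":0,"tx":0,"tz":-40,"gripper":0}
    - {"wx":0,"wy":0,"wz":0,"ty":0,"tx":0,"tz":-80,"gripper":0}
    - {"wx":0,"wy":0,"wz":0,"ty":0,"tx":0,"tz":-120,"gripper":0}
    - {"wx":0,"wy":0,"wz":0,"ty":0,"tx":0,"tz":-130,"gripper":0}
    - {"wx":0,"wy":0,"wz":0,"ty":0,"tx":0,"tz":-130,"gripper":0}
    - {"wx":0,"wy":0,"wz":0,"ty":0,"tx":0,"tz":-130,"gripper":0}

```text
clock: 6.1
ee_pos: [0.4829, 0.3109, 0.1849]
tool_rot: [-0.048, 0.984, 0.008, 0.172]
wrist_force: [-0.6, -0.1, -0.5]
finger_gap: 0.0002
gripper_force: 0.0
```

```bash
python3 - <<'E'
from h import *
o=readout.get_obs(); p,d=grab_frame('wrist'); np.savez('w4.npz',p=p,d=d,**{k:o[k] for k in('tool_rot','ee_pos')})
E
python3 m4.py
python3 - <<'E'
from h import *
M=orient(-.095)
print('normal',-M[:,2])
delta(np.array([.5217,.1745,.1030])-M[:,2]*(.025-.035),M)
E
```

```text
[0.4927 0.3123 0.0908] [-0.2231 -0.0203  0.9746] 12.942663731680735
height of far pt above paddle plane 0.005475191254201664
normal [-0.34047794  0.03244306  0.93969262]
t 6.15 t_mm [   3.4 -139.8   95.1] w [ 0.0639 -0.0035  0.1819]
```

The rocker is on: its tilt went from 27° to 13°, which is 0.24 rad. Next is the collector START.

apply_moves:
  deltas:
    - {"wx":0.016,"wy":0,"wz":0.045,"ty":-40,"tx":1,"tz":0,"gripper":0}
    - {"wx":0.032,"wy":0,"wz":0.09,"ty":-80,"tx":2,"tz":10,"gripper":0}
    - {"wx":0.048,"wy":-0.002,"wz":0.135,"ty":-120,"tx":3,"tz":30,"gripper":0}
    - {"wx":0.064,"wy":-0.0035,"wz":0.182,"ty":-140,"tx":3,"tz":60,"gripper":0}
    - {"wx":0.064,"wy":-0.0035,"wz":0.182,"ty":-140,"tx":3,"tz":90,"gripper":0}
    - {"wx":0.064,"wy":-0.0035,"wz":0.182,"ty":-140,"tx":3,"tz":95,"gripper":0}
    - {"wx":0.064,"wy":-0.0035,"wz":0.182,"ty":-140,"tx":3,"tz":95,"gripper":0}

```text
clock: 6.85
ee_pos: [0.525, 0.1742, 0.0932]
tool_rot: [0.047, 0.984, -0.008, 0.172]
wrist_force: [-0.2, 0.6, 0.5]
finger_gap: 0.0002
gripper_force: 0.0
```

Run:
```python
from h import *
M=orient(-.095)
delta(np.array([.5217,.1745,.1030])+M[:,2]*.035,M)
p,d=grab_frame('wrist'); cv2.imwrite('pics/w5.png',p[:,:,::-1])
```

```text
t 6.85 t_mm [-0.4 -0.  24.6] w [ 0.     -0.0024 -0.0003]
```

View pics/w5.png

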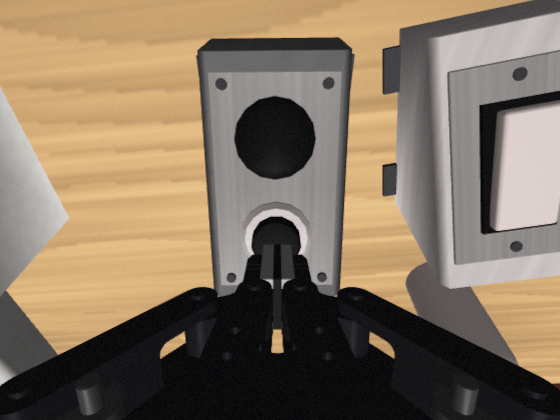

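The finger sits over START (cap about (276,240)), with STOP clear of it at (275,137). Pressing.

apply_moves:
  deltas:
    - {"wx":0,"wy":0,"wz":0,"ty":0,"tx":0,"tz":12,"gripper":0}
    - {"wx":0,"wy":0,"wz":0,"ty":0,"tx":0,"tz":20,"gripper":0}
    - {"wx":0,"wy":0,"wz":0,"ty":0,"tx":0,"tz":23,"gripper":0}
    - {"wx":0,"wy":0,"wz":0,"ty":0,"tx":0,"tz":25,"gripper":0}
    - {"wx":0,"wy":0,"wz":0,"ty":0,"tx":0,"tz":27,"gripper":0}
    - {"wx":0,"wy":0,"wz":0,"ty":0,"tx":0,"tz":29,"gripper":0}
    - {"wx":0,"wy":0,"wz":0,"ty":0,"tx":0,"tz":30,"gripper":0}
    - {"wx":0,"wy":0,"wz":0,"ty":0,"tx":0,"tz":30,"gripper":0}

```text
clock: 7.7
ee_pos: [0.5373, 0.174, 0.068]
tool_rot: [0.047, 0.983, -0.007, 0.175]
wrist_force: [0.9, -0.4, 0.4]
finger_gap: -0.0003
gripper_force: 0.0
```

apply_moves:
  deltas:
    - {"wx":0,"wy":0,"wz":0,"ty":0,"tx":0,"tz":1,"gripper":0}
    - {"wx":0,"wy":0,"wz":0,"ty":0,"tx":0,"tz":2,"gripper":0}
    - {"wx":0,"wy":0,"wz":0,"ty":0,"tx":0,"tz":2.5,"gripper":0}
    - {"wx":0,"wy":0,"wz":0,"ty":0,"tx":0,"tz":2.5,"gripper":0}

```text
clock: 8.1
ee_pos: [0.5378, 0.174, 0.0673]
tool_rot: [0.047, 0.983, -0.007, 0.175]
wrist_force: [-9.3, -0.8, 12.8]
finger_gap: -0.0001
gripper_force: 8.1
```

A hard stop at about 16 N. I'll retract and check the cap height.

apply_moves:
  deltas:
    - {"wx":0,"wy":0,"wz":0,"ty":0,"tx":0,"tz":-40,"gripper":0}
    - {"wx":0,"wy":0,"wz":0,"ty":0,"tx":0,"tz":-80,"gripper":0}
    - {"wx":0,"wy":0,"wz":0,"ty":0,"tx":0,"tz":-120,"gripper":0}
    - {"wx":0,"wy":0,"wz":0,"ty":0,"tx":0,"tz":-150,"gripper":0}
    - {"wx":0,"wy":0,"wz":0,"ty":0,"tx":0,"tz":-150,"gripper":0}
    - {"wx":0,"wy":0,"wz":0,"ty":0,"tx":0,"tz":-150,"gripper":0}

```text
clock: 8.7
ee_pos: [0.4868, 0.1787, 0.2073]
tool_rot: [0.047, 0.983, -0.007, 0.176]
wrist_force: [0.3, -0.6, -0.5]
finger_gap: -0.0
gripper_force: 0.0
```

```bash
cat > caps.py <<'E'
from h import *
import sys
from scipy.spatial.transform import Rotation
o=readout.get_obs(); p,d=grab_frame('wrist'); W=world('wrist',d,o); C=calibration('wrist');H=np.array(C['hand_eye']);T=R.from_quat(o['tool_rot']).as_matrix()
for a in sys.argv[1:]:
    t=np.array(eval(a)); q=H[:3,:3].T@(T.T@(t-o['ee_pos'])-H[:3,3]); u=int(C['fx']*q[0]/q[2]+C['cx']);v=int(C['fy']*q[1]/q[2]+C['cy'])
    m=np.zeros(d.shape,bool); m[max(0,v-35):v+36,max(0,u-35):u+36]=1
    m=(m&(p.max(2)<40)&(d>.2)).astype(np.uint8); n,l,s,c=cv2.connectedComponentsWithStats(m)
    if n<2: print(a,(u,v),'none'); continue
    i=min(range(1,n),key=lambda i:np.hypot(*(c[i]-(u,v)))+(1e3 if s[i,4]<80 else 0)); P=W[l==i]; nn=np.array([-.3405,.0324,.9397])
    h=(P-t)@nn; P=P[np.abs(h-np.median(h))<.004]
    print(a,(u,v),c[i].round(),s[i,4],'mid',((P.min(0)+P.max(0))/2).round(4),'mean',P.mean(0).round(4),'dh mm',(np.median(h)*1000).round(1))
E
python3 caps.py "[.5217,.1745,.1030]" "[.4622,.180,.0945]" "[.5137,-.0644,.1333]" "[.4545,-.0587,.125]"
```

```text
[.5217,.1745,.1030] (275, 190) [275. 189.] 614 mid [0.5244 0.1736 0.0959] mean [0.5237 0.1738 0.0969] dh mm -6.4
[.4622,.180,.0945] (275, 126) [274. 125.] 1636 mid [0.4629 0.1789 0.0927] mean [0.4616 0.1791 0.0941] dh mm 0.1
[.5137,-.0644,.1333] (5, 223) [ 12. 220.] 754 mid [ 0.5126 -0.0622  0.1305] mean [ 0.5126 -0.0608  0.132 ] dh mm -0.8
[.4545,-.0587,.125] (-25, 159) [  3. 156.] 138 mid [ 0.4603 -0.0538  0.104 ] mean [ 0.4596 -0.0531  0.1042] dh mm -19.1
```

The collector START is in (−6.4 mm) and its STOP hasn't moved. Now over the sander pod to measure from near.

Run:
```python
from h import *
M=orient(-.1)
delta(np.array([.5137,-.0640,.1333])-M[:,2]*(.09-.035),M)
```

```text
t 8.75 t_mm [ -22.9 -238.6   29.9] w [0.0033 0.0024 0.0042]
```

apply_moves:
  deltas:
    - {"wx":0,"wy":0,"wz":0,"ty":-45,"tx":-4,"tz":0,"gripper":0}
    - {"wx":0,"wy":0,"wz":0,"ty":-90,"tx":-8,"tz":0,"gripper":0}
    - {"wx":0,"wy":0,"wz":0,"ty":-135,"tx":-12,"tz":5,"gripper":0}
    - {"wx":0,"wy":0,"wz":0,"ty":-180,"tx":-17,"tz":10,"gripper":0}
    - {"wx":0.003,"wy":0.002,"wz":0.004,"ty":-220,"tx":-20,"tz":20,"gripper":0}
    - {"wx":0.003,"wy":0.002,"wz":0.004,"ty":-239,"tx":-23,"tz":30,"gripper":0}
    - {"wx":0.003,"wy":0.002,"wz":0.004,"ty":-239,"tx":-23,"tz":30,"gripper":0}
    - {"wx":0.003,"wy":0.002,"wz":0.004,"ty":-239,"tx":-23,"tz":30,"gripper":0}
    - {"wx":0.003,"wy":0.002,"wz":0.004,"ty":-239,"tx":-23,"tz":30,"gripper":0}

```text
clock: 9.65
ee_pos: [0.4951, -0.0614, 0.1848]
tool_rot: [0.049, 0.984, -0.008, 0.173]
wrist_force: [-0.5, 0.1, -0.4]
finger_gap: 0.0
gripper_force: 0.0
```

```bash
python3 caps.py "[.5137,-.0644,.1333]" "[.4545,-.0587,.125]"
python3 - <<'E'
from h import *
p,d=grab_frame('wrist'); cv2.imwrite('pics/w6.png',p[:,:,::-1])
E
```

```text
[.5137,-.0644,.1333] (275, 210) [272. 207.] 1021 mid [ 0.5118 -0.0666  0.131 ] mean [ 0.5113 -0.0665  0.132 ] dh mm -0.5
[.4545,-.0587,.125] (274, 133) [269. 129.] 2557 mid [ 0.4529 -0.0625  0.1222] mean [ 0.4515 -0.0623  0.1235] dh mm -0.2
```

View pics/w6.png

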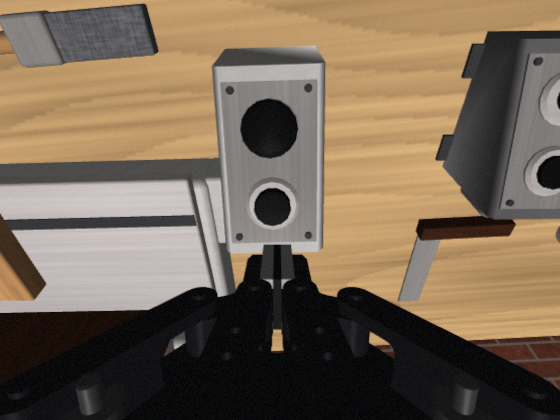

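START is at (272,207) and STOP at (269,129); the pine block, at the far left, is well clear.

Run:
```python
from h import *
M=orient(-.08)
delta(np.array([.5117,-.0662,.1322])+M[:,2]*.035,M)
```

```text
t 9.75 t_mm [ 2.8 -3.3 90.8] w [-0.0052  0.0011 -0.017 ]
```

apply_moves:
  deltas:
    - {"wx":-0.005,"wy":0,"wz":-0.017,"ty":-3,"tx":2,"tz":30,"gripper":0}
    - {"wx":-0.005,"wy":0,"wz":-0.017,"ty":-3,"tx":2,"tz":60,"gripper":0}
    - {"wx":-0.005,"wy":0,"wz":-0.017,"ty":-3,"tx":2,"tz":78,"gripper":0}
    - {"wx":-0.005,"wy":0,"wz":-0.017,"ty":-3,"tx":2,"tz":86,"gripper":0}
    - {"wx":-0.005,"wy":0,"wz":-0.017,"ty":-3,"tx":2,"tz":89,"gripper":0}
    - {"wx":-0.005,"wy":0,"wz":-0.017,"ty":-3,"tx":2,"tz":92,"gripper":0}
    - {"wx":-0.005,"wy":0,"wz":-0.017,"ty":-3,"tx":2,"tz":94,"gripper":0}
    - {"wx":-0.005,"wy":0,"wz":-0.017,"ty":-3,"tx":2,"tz":96,"gripper":0}
    - {"wx":-0.005,"wy":0,"wz":-0.017,"ty":-3,"tx":2,"tz":96,"gripper":0}

```text
clock: 10.65
ee_pos: [0.527, -0.0686, 0.0967]
tool_rot: [0.04, 0.984, -0.008, 0.175]
wrist_force: [-4.5, 1.3, 8.3]
finger_gap: 0.0002
gripper_force: 4.6
```

apply_moves:
  deltas:
    - {"wx":0,"wy":0,"wz":0,"ty":0,"tx":0,"tz":1,"gripper":0}
    - {"wx":0,"wy":0,"wz":0,"ty":0,"tx":0,"tz":1.5,"gripper":0}
    - {"wx":0,"wy":0,"wz":0,"ty":0,"tx":0,"tz":1.5,"gripper":0}

```text
clock: 10.95
ee_pos: [0.5271, -0.0687, 0.0964]
tool_rot: [0.04, 0.984, -0.008, 0.175]
wrist_force: [-13.4, 2.5, 19.2]
finger_gap: -0.0003
gripper_force: 11.8
```

apply_moves:
  deltas:
    - {"wx":0,"wy":0,"wz":0,"ty":0,"tx":0,"tz":-40,"gripper":0}
    - {"wx":0,"wy":0,"wz":0,"ty":0,"tx":0,"tz":-80,"gripper":0}
    - {"wx":0,"wy":0,"wz":0,"ty":0,"tx":0,"tz":-120,"gripper":0}
    - {"wx":0,"wy":0,"wz":0,"ty":0,"tx":0,"tz":-120,"gripper":0}
    - {"wx":0,"wy":0,"wz":0,"ty":0,"tx":0,"tz":-120,"gripper":0}
    - {"wx":0,"wy":0,"wz":0,"ty":0,"tx":0,"tz":-120,"gripper":0}

```text
clock: 11.55
ee_pos: [0.4851, -0.0649, 0.2052]
tool_rot: [0.04, 0.984, -0.007, 0.173]
wrist_force: [-0.2, -0.7, 0.3]
finger_gap: 0.0002
gripper_force: 0.0
```

```bash
python3 caps.py "[.5117,-.0662,.1322]" "[.4525,-.0623,.1235]"
```

```text
[.5117,-.0662,.1322] (277, 203) [277. 201.] 763 mid [ 0.5141 -0.0667  0.1252] mean [ 0.5135 -0.0667  0.1262] dh mm -6.2
[.4525,-.0623,.1235] (276, 131) [276. 131.] 2081 mid [ 0.4529 -0.0625  0.1222] mean [ 0.4515 -0.0624  0.1236] dh mm 0.7
```

The sander START is in (−6.2 mm) and STOP is out, so I'm handing in.

```bash
python3 -c "
from h import *
print(order.hand_in())"
```

```text
the job is handed in; nothing more can be done
None
```

The job is handed in: the rocker is on, then the collector START and the sander START were pressed in, in that order; my camera checks after each press showed all three holding and neither STOP pressed, and the hand-in returned no verdict.

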